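# Reseat the wide coffee-pod tray

## Robot

A 6-joint arm with a two-finger parallel gripper is mounted at the origin on the work surface. World frame = base frame: x ahead of the robot, y to its left, z up, the work surface at z = 0. Lengths are in m, angles in rad, forces in N, time in s.
With the tool pointing down it reaches from about 0.35 to 0.975 m from the base axis. Payload 4.9 kg.
Tool frame: the origin (TCP) lies on the front face of the gripper's body, between the roots of the fingers; the fingertips stand ctrl.tip_extent ahead of it and the grasp point (between the pads) lies 54 mm ahead of it (ctrl.tip_extent is the distance from the TCP to the fingertips, in m); z points along the fingers, y is the line along which they close (so a half turn about z gives the same grasp; the last joint's range is limited). The gripper opens to 85 mm and grips with 20 to 120 N. Pads are 22 mm wide; open, the fingers measure 114 mm over their backs; the gripper's body (76 mm by 85 mm) begins 54 mm behind the grasp point. The pads swing forward as they close: fully open they stand 13 mm farther back than shut.
Start: joints at [1.111, 0.053, 1.613, -0, 1.476, -0.119], TCP at [0.209, 0.589, 0.304] pointing down, gripper open.
Joint ranges: [-3.01, 3.01], [-1.01, 2.22], [0.06, 2.58], [-1.02, 4.17], [0.09, 2.62], [-3.14, 3.14]. Speed limits (rad/s): [2.57, 2.57, 3.14, 3.14, 3.14, 3.14].

## Interface

Orientations are given as a rotation vector (axis times angle).
In Python, from station import ctrl gives the robot as it stands.
- The arm moves only by the tool apply_moves, never from a script. Its argument "rows" is one flat list of numbers, 6 for each row, row after row: the shift along the tool's x, y, z normalised to -1 to 1, where 1 is 0.6 m, then the turn, a rotation vector about the tool's x, y, z normalised to -1 to 1, where 1 is 90 degrees. A call has 1 to 20 rows; each row is the pose to reach, as a shift and turn from the pose commanded when the call began, along the tool's axes at that moment; what a row does not reach only later rows make up. A row lasts 1/10 s, in which the tool goes at most 50 mm and 8.59 degrees, less where a joint would pass 70% of its speed; a pose out of reach is approached as far as the arm can. A call with a number of a shift or a turn outside -1 to 1 is refused whole. A call with a gripper value outside its range is refused whole. "grip" is the opening, from 0 (shut) to 1 (fully open), set as the call begins (left out, the last holds). The fingers move at their own pace and stop on an object; "grip_force" is the grip in N (left out, the last holds). Time passes only in rows, so rows that repeat a pose let the fingers close. It gives the time, the measured TCP pose, the force, the opening and the grip force at its end, in the units of the state.
- ctrl.get_obs(): the state, without advancing time (a new reading comes with each control period).
- ctrl.get_image(name): name is "scene" or "top" or "wrist"; returns (picture, depth): 384x512x3 uint8, blue, green, red; 384x512 float32, m along the optical axis (not along the pixel's ray), 0 where there is no reading.
- ctrl.camera_model(name): a dict with "mtx" (3x3 intrinsics, pixels), "R" (3x3) and "t" (3): a world point X has camera coordinates R X + t; the wrist camera has in their place "tool_from_camera" (4x4, takes a point from camera to tool coordinates, whose origin is the TCP and whose axes are the flange's). Camera axes: x right, y down, z forward; pixel columns grow to the right and rows downward; lengths in m; the calibration is good to about 2 mm. A picture is of the moment at which its call begins: read the wrist's pose just before it. camera_model takes no time and is no camera call.
- ctrl.finish_job(): hands the job in; it is judged then, once.
The state is a dict: "t": time; "q": joint angles; "dq": joint speeds; "effort": joint torques, N m; "tool_pos": TCP position; "tool_rot": TCP orientation; "contact_force": force on the tool from outside, world axes, zero at the start; "wrist_torque": the same for the moment, N m; "opening": finger opening in m; "grip_force": force on a finger pad.
Only numpy, scipy, OpenCV 4.12 (cv2) and the standard library are available. Lean on these libraries where they do the work, as an engineer would, in place of code of your own. Each camera call takes 0.05 s, during which the arm holds its last target. There are 200 camera calls.

## Task

Two low wooden pop-out coffee-pod drawers stand on the kitchen counter, one wide and one narrow; the wide one's pod tray needs reseating in its catch. Press the bar-shaped release key on top of the wide drawer so that its tray springs all the way out, then push the tray straight back in until it clicks and stays fully home by itself. Leave the narrow drawer's tray shut.

Things in the scene. Friction and masses are not known exactly. Their poses are not given: they have to be found in the camera images.
- wide_key_top (a point): Centre of the top of the wide drawer's release key: aluminium bar 46 (y) x 24 mm (x), top 82 mm above the counter, 10 mm proud of the dark-wood drawer (180 wide, 220 deep, 72 mm high, fixed). Pressed down 8 mm (2.5 to 6 N); the catch lets go at 4 to 7 mm, so press to the bottom; springs back. z up; x points from drawer front to back. At home the tray's front face is 67 mm from it, along -x
- wide_front (a point): Centre of the outer face of the wide tray's flat grey upright front panel: 180 mm wide, 12 thick, reaching from 6 to 62 mm above the counter (point 34 mm up). Moves with the tray. x points into the drawer, the way to push; the tray slides out along -x, towards the robot
- wide_tray (a joint): How far the wide tray is out, m: 0 = home and latched, 0.050 = fully out. A spring pushes it out (6 N at home, 2 N out). To latch, push it to about -0.002 (hard stop at -0.004, 15 to 20 N against it does no harm); the catch snaps and it rests within 1 mm of 0. Pushing in takes 3 to 10 N; pushed less far, it springs out again
- narrow_tray (a joint): How far the tray of the narrow drawer (100 mm wide, otherwise the same, with a key of its own, beside the wide one) is out, m: 0 = home and latched. To be left shut

How it is judged:
On the way:
1. the wide tray has sprung out (45 mm or more) (value of joint wide_tray above 0.045 m), for 0.2 s.
At the end, for the whole second after the job is handed in: The wide tray is home and latched: it rests by itself within 3 mm of fully shut; the narrow tray is still shut (within 3 mm) (value of joint each of wide_tray, narrow_tray below 0.003 m and velocity of joint wide_tray below 0.01 m/s); the robot touches nothing.
It fails at once if the narrow tray pops out (more than 10 mm) (value of joint narrow_tray above 0.01 m).
It also fails if it takes over 42 s, if anything falls off the work surface, if the arm or the gripper's body presses on something with over 40 N, if the wrist force passes 120 N, or if a joint passes its speed limit or range.

## Working session

There is one attempt and no reset: what is moved stays moved. The work goes in short steps, Python scripts to look and compute and a tool call to move; the robot and the scene stay as the last step left them, time stands still between calls to the robot, and variables do not carry over. Pictures are saved under pics/ and viewed, at most 10 in all, crops included, and the job is handed in when it is done.

Besides the shell and the picture viewer there is one more tool, called after "Call:" as name(argument=value, ...) on one line, values as JSON. apply_moves: Moves the arm, as the interface text tells. Its arguments: {"type":"object","properties":{"rows":{"type":"array","items":{"type":"number"}},"grip":{"type":"number"},"grip_force":{"type":"number"}},"required":["rows"]}

```bash
mkdir -p pics; python3 - <<'E'
from station import ctrl
import cv2,numpy as np
o=ctrl.get_obs();print(o['t'],o['tool_pos'],o['tool_rot'],o['opening'],ctrl.tip_extent)
ims=[]
for n in('top','scene'):
    im,d=ctrl.get_image(n);ims.append(im);np.save(f'{n}.npy',d);c=ctrl.camera_model(n);print(n,c)
cv2.imwrite('pics/a.png',ims[0]);cv2.imwrite('pics/b.png',ims[1])
E
```

```text
0.0 [0.20869393 0.58863343 0.30263957] [-0.53270563 -3.09548862  0.00309798] 0.08541376329376538 0.0726
top {'mtx': array([[365.56210653,   0.        , 252.23401198],
       [  0.        , 365.56210653, 189.37624611],
       [  0.        ,   0.        ,   1.        ]]), 'R': array([[ 0.00653102, -0.99992344,  0.01051016],
       [-0.98221325, -0.00838701, -0.18758141],
       [ 0.1876552 , -0.00909812, -0.98219283]]), 't': array([-0.03752255,  0.63056765,  0.85761542])}
scene {'mtx': array([[434.40086843,   0.        , 256.05892729],
       [  0.        , 434.40086843, 189.84076692],
       [  0.        ,   0.        ,   1.        ]]), 'R': array([[-0.87722181,  0.47962194, -0.0210879 ],
       [ 0.32239571,  0.55597219, -0.76613049],
       [-0.35572871, -0.67886502, -0.64233898]]), 't': array([ 0.54702392, -0.11952574,  1.1867026 ])}
```

View pics/a.png

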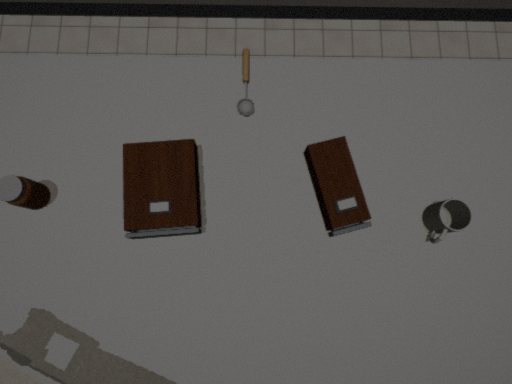

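View pics/b.png

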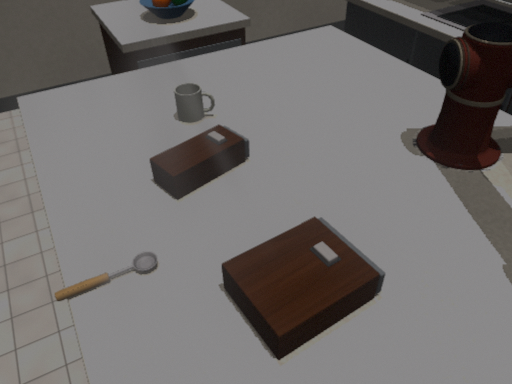

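The top view shows the wide drawer at left, with its key at about (159,207) and its front edge running from (126,235) to (200,230). The narrow drawer is at right, well clear. Next I'll measure the key centre and the yaw.

```bash
cat > h.py <<'E'
import numpy as np
from station import ctrl
def world(n,uv,d):
    c=ctrl.camera_model(n);uv=np.atleast_2d(np.array(uv,float))
    r=np.linalg.solve(c['mtx'],np.c_[uv,np.ones(len(uv))].T)*d
    return (c['R'].T@(r-c['t'][:,None])).T
E
python3 - <<'E'
from h import *
import cv2
np.set_printoptions(precision=4,suppress=True)
for n,box in(('top',(145,175,198,216)),('scene',(308,345,236,270))):
    im=cv2.imread('pics/'+('a' if n=='top' else 'b')+'.png');d=np.load(n+'.npy')
    P=np.zeros((384,512,3));v,u=np.mgrid[:384,:512]
    P=world(n,np.c_[u.ravel(),v.ravel()],d.ravel()).reshape(384,512,3)
    x0,x1,y0,y1=box;m=np.zeros((384,512),bool)
    g=im.astype(int);m[y0:y1,x0:x1]=((g[...,0]>80)&(P[...,2]>.06))[y0:y1,x0:x1]
    k=P[m];print(n,m.sum(),'key mean',k.mean(0),'med z',np.median(k[:,2]))
    r=cv2.minAreaRect(k[:,:2].astype(np.float32)*1000);print(r)
    # drawer top
    w=(abs(P[...,2]-.072)<.006)
    if n=='top': w[:,:100]=0;w[:,230:]=0
    else: w[:200]=0;w[:,:215]=0;w[:,400:]=0
    w=cv2.morphologyEx(w.astype(np.uint8),cv2.MORPH_OPEN,np.ones((5,5)))>0
    t=P[w];print('top z',np.median(t[:,2]),cv2.minAreaRect(t[:,:2].astype(np.float32)*1000))
    f=(P[...,2]>.045)&(P[...,2]<.065)
    if n=='top':
        f[:226]=0;f[:,:115]=0;f[:,210:]=0;print('front',f.sum(),cv2.minAreaRect(P[f][:,:2].astype(np.float32)*1000))
E
```

```text
top 158 key mean [0.5825 0.1936 0.0819] med z 0.08184498798806573
((582.6429443359375, 193.9296417236328), (21.65772247314453, 42.290889739990234), 5.520639896392822)
top z 0.07214163771352797 ((642.4605712890625, 197.79747009277344), (220.38719177246094, 180.588134765625), 4.948240280151367)
front 386 ((521.5542602539062, 186.79095458984375), (18.466650009155273, 178.5824432373047), 1.9765799045562744)
scene 253 key mean [0.5787 0.1918 0.0835] med z 0.08267823015247626
((746.293701171875, 369.19891357421875), (616.0469970703125, 52.67188262939453), 46.186119079589844)
top z 0.07294973340453458 ((640.6507568359375, 195.46629333496094), (221.28419494628906, 182.87828063964844), 4.602703094482422)
```

```bash
cat >> h.py <<'E'
from scipy.spatial.transform import Rotation as Ro
YAW=np.radians(4.8); X=np.array([np.cos(YAW),np.sin(YAW),0]); KEY=np.array([.581,.193,.082])
def row(p,keep=False):
    o=ctrl.get_obs();R=Ro.from_rotvec(o['tool_rot'])
    Y=np.array([-X[1],X[0],0]);Z=np.array([0,0,-1.]);T=Ro.from_matrix(np.c_[np.cross(Y,Z),Y,Z])
    print(np.round(R.inv().apply(p-o['tool_pos'])/.6,4),np.round((R.inv()*T).as_rotvec()/(np.pi/2),4))
    print('t',o['t'],'pos',o['tool_pos'],'F',o['contact_force'],'open',o['opening'])
E
python3 -c "
from h import *
row(KEY+[0,0,.0726+.025])"
```

```text
[-0.8052 -0.4138  0.2059] [-0.0011 -0.0004 -0.2703]
t 0.1 pos [0.20871525 0.5886736  0.30278164] F [-0.74128864 -0.92721683 -0.02733636] open 0.08575056815506729
```

Call:
apply_moves(rows=[-0.805, -0.414, 0.2, -0.001, 0, -0.27, -0.805, -0.414, 0.2, -0.001, 0, -0.27, -0.805, -0.414, 0.2, -0.001, 0, -0.27, -0.805, -0.414, 0.2, -0.001, 0, -0.27, -0.805, -0.414, 0.2, -0.001, 0, -0.27, -0.805, -0.414, 0.2, -0.001, 0, -0.27, -0.805, -0.414, 0.2, -0.001, 0, -0.27, -0.805, -0.414, 0.2, -0.001, 0, -0.27, -0.805, -0.414, 0.2, -0.001, 0, -0.27, -0.805, -0.414, 0.2, -0.001, 0, -0.27, -0.805, -0.414, 0.2, -0.001, 0, -0.27, -0.805, -0.414, 0.2, -0.001, 0, -0.27, -0.805, -0.414, 0.2, -0.001, 0, -0.27, -0.805, -0.414, 0.2, -0.001, 0, -0.27, -0.805, -0.414, 0.2, -0.001, 0, -0.27], grip=0)

```text
t: 1.6
tool_pos: [0.5802, 0.1949, 0.1842]
tool_rot: [-0.134, 3.138, 0.003]
contact_force: [0.5, 0.2, -0.4]
opening: 0.0003
grip_force: 0.0
```

```bash
python3 -c "
from h import *
import cv2
row(KEY+[0,0,.0726-.009]);print(ctrl.tip_extent)
im,_=ctrl.get_image('wrist');cv2.imwrite('pics/c.png',im)
im,_=ctrl.get_image('scene');cv2.imwrite('pics/d.png',im)"
```

```text
[-0.001  -0.0033  0.0644] [0.0012 0.0003 0.0009]
t 1.6 pos [0.58023744 0.1948643  0.18422987] F [ 0.51716648  0.17086235 -0.37582539] open 0.0002553202865348042
0.0726
```

View pics/c.png

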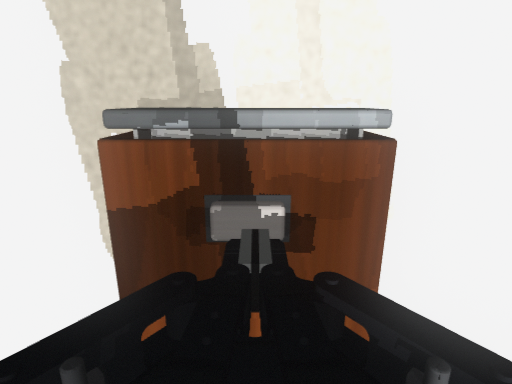

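View pics/d.png

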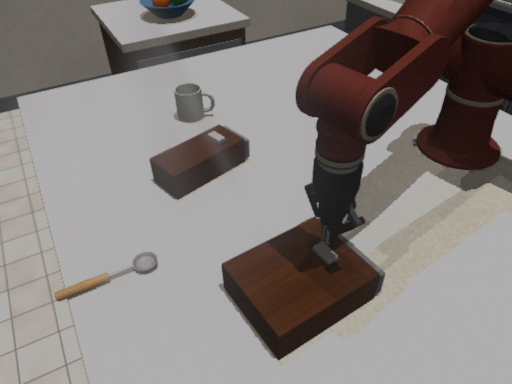

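The wrist view shows the closed fingertips at about (255,235), close over the key (204–288, 203–241, centre near (248,222)). I'll check that position on the plane z = 0.082.

```bash
python3 -c "
from h import *
o=ctrl.get_obs();c=ctrl.camera_model('wrist');M=c['tool_from_camera'];R=Ro.from_rotvec(o['tool_rot'])
for uv in((248,222),(211,222),(286,222),(248,204),(248,241),(248,108)):
    d=R.apply(M[:3,:3]@np.linalg.solve(c['mtx'],[*uv,1.]));p=o['tool_pos']+R.apply(M[:3,3])
    z=.062 if uv[1]==108 else .082
    print(uv,p+d*(z-p[2])/d[2])
"
```

```text
(248, 222) [0.57919676 0.19104671 0.082     ]
(211, 222) [0.58106254 0.1687271  0.082     ]
(286, 222) [0.57727958 0.21398123 0.082     ]
(248, 204) [0.56773465 0.19015064 0.082     ]
(248, 241) [0.59174156 0.19202743 0.082     ]
(248, 108) [0.51314509 0.18549508 0.062     ]
```

Call:
apply_moves(rows=[-0.001, -0.005, 0.045, 0, 0, 0, -0.001, -0.005, 0.045, 0, 0, 0, -0.001, -0.005, 0.05, 0, 0, 0, -0.001, -0.005, 0.055, 0, 0, 0, -0.001, -0.005, 0.059, 0, 0, 0, -0.001, -0.005, 0.059, 0, 0, 0])

```text
t: 2.3
tool_pos: [0.5821, 0.1907, 0.1486]
tool_rot: [-0.131, 3.138, 0.002]
contact_force: [-1.6, -0.2, 4.6]
opening: 0.0002
grip_force: 2.0
```

Call:
apply_moves(rows=[0, 0, 0.002, 0, 0, 0, 0, 0, 0.0035, 0, 0, 0, 0, 0, 0.0045, 0, 0, 0, 0, 0, 0.0045, 0, 0, 0])

```text
t: 2.7
tool_pos: [0.5822, 0.1907, 0.1466]
tool_rot: [-0.131, 3.138, 0.003]
contact_force: [-3.2, -0.4, 5.1]
opening: -0.0001
grip_force: 2.8
```

```bash
python3 -c "
from h import *
import cv2
im,_=ctrl.get_image('wrist');cv2.imwrite('pics/e.png',im)
row(KEY)"
```

```text
[0.0017 0.0038 0.1077] [ 0.0011  0.0005 -0.0003]
t 2.75 pos [0.58217334 0.19071231 0.14664534] F [-2.93981454 -1.16097137  6.08246556] open 0.00013983104258772245
```

View pics/e.png

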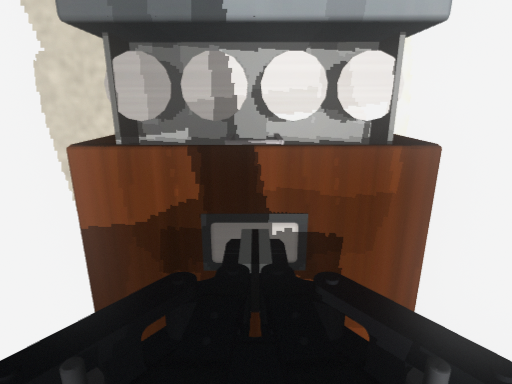

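The tray is fully out: the wrist view shows the pods exposed and the panel at the top edge, rows 0–25. Now I'll lift, move ahead of the panel and come down.

Call:
apply_moves(rows=[0, 0, -0.1, 0, 0, 0, 0, 0, -0.1, 0, 0, 0, 0.267, 0, -0.1, 0, 0, 0, 0.267, 0, -0.1, 0, 0, 0, 0.267, 0, -0.1, 0, 0, 0, 0.267, 0, -0.1, 0, 0, 0, 0.267, 0, -0.1, 0, 0, 0, 0.267, 0, 0.084, 0, 0, 0, 0.267, 0, 0.084, 0, 0, 0, 0.267, 0, 0.084, 0, 0, 0, 0.267, 0, 0.084, 0, 0, 0])

```text
t: 3.85
tool_pos: [0.4222, 0.1771, 0.0938]
tool_rot: [0.13, -3.135, -0.001]
contact_force: [0.8, 0.4, 0.4]
opening: -0.0004
grip_force: 0.0
```

```bash
python3 -c "
from h import *
import cv2
F=np.array([.580,.192,0])-.067*X
row(F+[0,0,.095])
im,_=ctrl.get_image('scene');cv2.imwrite('pics/f.png',im)"
```

```text
[-0.1524  0.0029 -0.0025] [ 0.0005 -0.0024 -0.0006]
t 3.85 pos [0.42222549 0.17706313 0.09383511] F [0.84166547 0.36850821 0.41453884] open -0.00038258775973721583
```

View pics/f.png

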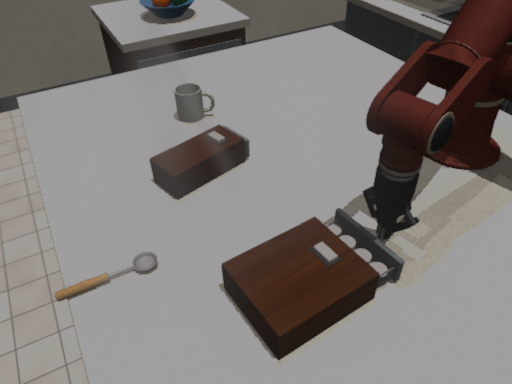

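The tray is out at (370,250), with the fingers standing in front of the panel, near its middle. The narrow drawer is shut. Now I'll push.

Call:
apply_moves(rows=[-0.015, 0.003, 0, 0, 0, 0, -0.03, 0.003, 0, 0, 0, 0, -0.042, 0.003, 0, 0, 0, 0, -0.054, 0.003, 0, 0, 0, 0, -0.066, 0.003, 0, 0, 0, 0, -0.078, 0.003, 0, 0, 0, 0, -0.09, 0.003, 0, 0, 0, 0, -0.1, 0.003, 0, 0, 0, 0, -0.108, 0.003, 0, 0, 0, 0, -0.116, 0.003, 0, 0, 0, 0, -0.122, 0.003, 0, 0, 0, 0, -0.122, 0.003, 0, 0, 0, 0])

```text
t: 5.1
tool_pos: [0.4951, 0.1854, 0.0957]
tool_rot: [0.131, -3.137, -0.002]
contact_force: [-7.0, -0.4, 7.6]
opening: -0.0002
grip_force: 3.1
```

Call:
apply_moves(rows=[-0.004, 0, 0, 0, 0, 0, -0.008, 0, 0, 0, 0, 0, -0.011, 0, 0, 0, 0, 0, -0.013, 0, 0, 0, 0, 0, -0.013, 0, 0, 0, 0, 0])

```text
t: 5.6
tool_pos: [0.5033, 0.186, 0.0957]
tool_rot: [-0.131, 3.138, 0.003]
contact_force: [-2.7, 0.6, 4.7]
opening: -0.0001
grip_force: 2.0
```

Call:
apply_moves(rows=[-0.003, 0, 0, 0, 0, 0, -0.005, 0, 0, 0, 0, 0, -0.005, 0, 0, 0, 0, 0])

```text
t: 5.9
tool_pos: [0.5057, 0.1863, 0.0957]
tool_rot: [0.131, -3.138, -0.003]
contact_force: [-6.0, 0.0, 7.3]
opening: 0.0001
grip_force: 3.0
```

Call:
apply_moves(rows=[-0.003, 0, 0, 0, 0, 0, -0.005, 0, 0, 0, 0, 0, -0.005, 0, 0, 0, 0, 0])

```text
t: 6.2
tool_pos: [0.5077, 0.1864, 0.0956]
tool_rot: [0.131, -3.134, -0.002]
contact_force: [-10.9, -0.9, 11.6]
opening: 0.0002
grip_force: 5.0
```

Call:
apply_moves(rows=[-0.003, 0, 0, 0, 0, 0, -0.005, 0, 0, 0, 0, 0, -0.005, 0, 0, 0, 0, 0])

```text
t: 6.5
tool_pos: [0.5081, 0.1865, 0.0956]
tool_rot: [0.131, -3.126, -0.0]
contact_force: [-23.4, -2.8, 22.8]
opening: -0.0003
grip_force: 11.6
```

Hard stop reached (0.4 mm of travel, 23 N). I'll back off slowly, lift, and look.

Call:
apply_moves(rows=[0.01, 0, 0, 0, 0, 0, 0.025, 0, 0, 0, 0, 0, 0.06, 0, 0, 0, 0, 0, 0.12, 0, 0, 0, 0, 0, 0.12, 0, -0.1, 0, 0, 0, 0.12, 0, -0.2, 0, 0, 0, 0.12, 0, -0.25, 0, 0, 0, 0.12, 0, -0.25, 0, 0, 0, 0.12, 0, -0.25, 0, 0, 0])

```text
t: 7.4
tool_pos: [0.441, 0.1805, 0.247]
tool_rot: [-0.13, 3.134, 0.003]
contact_force: [0.2, -0.7, -0.5]
opening: -0.0
grip_force: 0.0
```

```bash
python3 -c "
from h import *
import cv2
row(KEY)
im,_=ctrl.get_image('scene');cv2.imwrite('pics/g.png',im)"
```

```text
[-0.2329  0.0009  0.2761] [ 0.0012  0.0032 -0.0004]
t 7.4 pos [0.44099105 0.18046559 0.24697143] F [ 0.21793676 -0.70792915 -0.52963693] open -2.282402369845833e-05
```

View pics/g.png

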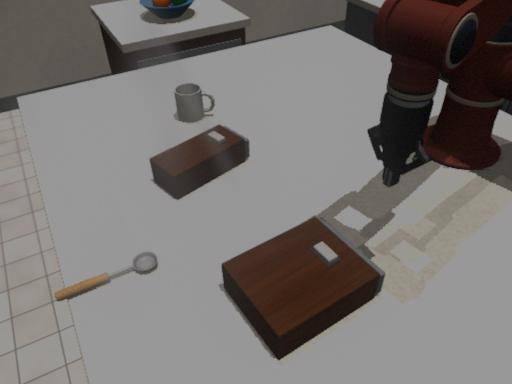

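The wide tray is shut again: its front edge, (320,225)–(380,275), looks the same as in the first picture. The narrow drawer is shut too, and the arm is clear.

```bash
python3 -c "
from station import ctrl
print(ctrl.finish_job())"
```

```text
the job is handed in; nothing more can be done
None
```

The wide tray sprang fully out, was pushed back to its hard stop and stayed home in the last picture; the narrow tray looked shut and the arm was clear, and the job was handed in at about 7.5 s with no verdict returned.

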